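# Jack the spice stand up four clicks and load it

## Task

Pull the adjustable stand's column up by its black knob until the spring catch has clicked four times, no more and no fewer, then let it down gently until the fourth notch rests on the catch and let go. Then stand the spice jar upright on the stand's round shelf, without pressing or banging on the stand and without disturbing the things around it.

Things in the scene. Friction and masses are not known exactly. Their poses are not given: they have to be found in the camera images.
- stand: Ratchet stand, fixed to the worktop: dark steel base plate 90 x 180 x 12 mm (x -45 to 45, y -125 to 55 mm in this frame) and an upright aluminium guide 35 x 24 mm in which a toothed steel column slides straight up. Origin: on the worktop under the column's axis; z up. The round shelf lies 85 mm from the column towards this frame's -y (about the robot's left).
- guide (a point): Middle of the top of the guide, 110 mm above the worktop. On the guide's +y side sits a dark collar with the spring catch, a blade with a pull pin ending 52 mm from the axis. The collar's height differs by up to 28 mm from run to run, so the lift before the first click is not known (about 10 to 43 mm, the first 5 free) and must be felt. More than 30 N on the blade counts as banging or pressing.
- column: Sliding column with knob and shelf, one rigid piece, only moves vertically: 100 mm of travel, at its bottom at the start. Axes as the stand; origin on the column's axis, at worktop height at the start, rising with it. Weighs 3 to 5 N. Six downward-locking teeth 9 mm apart: it falls back freely by its weight until a tooth rests on the blade; a clicked notch cannot be lowered past.
- knob (a point): Centre of the black round knob on the column's top: diameter 28, height 26 mm, 142 mm above the column's origin; grip from above. Below it a 20 mm neck, then, 32 mm under this point, the arm to the shelf. Feel of each click when raised: the pull climbs by 4 to 12 N over about 5 mm, then drops to the bare weight within 1.5 mm as the blade snaps under the tooth; some 3 mm of free lift follow.
- shelf (a point): Centre of the top surface of the round steel shelf, 88 mm in diameter with a rim 3 mm thick and 3 mm high (inside 82 mm), rigidly carried by the column, 32 mm below the knob's centre and 85 mm beside it.
- spice_jar: Round spice jar with a red cap, 45 mm diameter, 106 mm high, 0.1 to 0.2 kg, upright on the worktop to the robot's left of the stand. Origin: centre of its underside, z up.
- jam_jar: Bystander: clear jar with a grey lid, 72 mm diameter, 102 mm high. Origin: centre of its underside.
- tub: Bystander: yoghurt tub, 72 mm diameter, 71 mm high. Origin: centre of its underside.
- tin: Bystander: low food tin, 86 mm diameter, 40 mm high. Origin: centre of its underside.

How it is judged:
By the outcome, as a careful person would: the job done as asked, in the order asked, and still so for the second after the job is handed in, with the robot touching nothing.
It also fails if it takes over 72 s, if anything falls off the work surface, if the arm or the gripper's body presses on something with over 40 N, if the wrist force passes 120 N, or if a joint passes its speed limit or range.

## Robot

A 6-joint arm with a two-finger parallel gripper is mounted at the origin on a cart in front of the work surface, level with it; the furniture and walls round the work are solid. World frame = base frame: x ahead of the robot, y to its left, z up, the work surface at z = 0. Lengths are in mm, angles in rad, forces in N, time in s.
With the tool pointing down it reaches from about 325 to 900 mm from the base axis. Payload 3.5 kg.
Tool frame: the origin (TCP) lies on the mounting face of the last link; the fingertips stand 173 mm ahead of it and the grasp point (between the pads) lies 155 mm ahead of it; z points along the fingers, y is the line along which they close (so a half turn about z gives the same grasp; the last joint's range is limited). The gripper opens to 85 mm and grips with 20 to 120 N. Pads are 22 mm wide; open, the fingers measure 114 mm over their backs; the gripper's body (76 mm by 85 mm) begins 54 mm behind the grasp point. The pads swing forward as they close: fully open they stand 13 mm farther back than shut.
Start: joints at [1.122, 0.276, -0.026, 1.268, 0, 1.467], TCP at [211.85, 587.999, 404.713] pointing down, gripper open.
Joint ranges: [-3.12, 3.12], [-0.85, 1.88], [-1.08, 1.24], [-1.95, 2.15], [-1.57, 1.53], [-3.14, 3.14]. Speed limits (rad/s): [2.57, 2.57, 3.14, 3.14, 3.14, 3.14].

## Interface

Orientations are given as a unit quaternion [x, y, z, w].
In Python, from bench import env gives the robot as it stands.
- The arm moves only by the shell command python3 -m inch 'ROWS' [OPENING] [FORCE]. ROWS is rows parted by semicolons, their numbers by spaces, 1 to 20 of them, each of 6 numbers: dx, dy, dz in mm, then a rotation vector rx, ry, rz in rad; each row is the pose to reach, as a shift and turn from the pose commanded when the command began, along the tool's axes at that moment; what a row does not reach only later rows make up. A row lasts 1/8 s, in which the tool goes at most 62.5 mm and 0.188 rad, less where a joint would pass 70% of its speed; a pose out of reach is approached as far as the arm can. OPENING is the opening from 0.0 (shut) to 1.0 (fully open), set as the command begins (- or left out keeps the last). The fingers move at their own pace and stop on an object; FORCE is the grip in N (left out, the last holds). Time passes only in rows, so rows that do not move let the fingers close. It prints the time, the measured TCP pose, the force, the opening and the grip force at its end.
- env.observe(): the state, without advancing time (a new reading comes with each control period).
- env.grab_frame(name): name is "side" or "top" or "wrist"; returns (picture, depth): 384x512x3 uint8, red, green, blue; 384x512 float32, mm along the optical axis (not along the pixel's ray), 0 where there is no reading.
- env.camera_model(name): a dict with "intrinsics" (3x3 intrinsics, pixels), "pose" (4x4, takes a point from camera to world coordinates). Camera axes: x right, y down, z forward; pixel columns grow to the right and rows downward; lengths in mm; the calibration is good to about 2 mm. A picture is of the moment at which its call begins: read the wrist's pose just before it. camera_model takes no time and is no camera call; for the wrist camera it gives the pose at the moment of the call.
- env.job_done(): hands the job in; it is judged then, once.
Trained networks look in the newest picture that a camera, given by its name, has taken for a name from the list of things; names that differ only in an ending like _2 or _b are one class to them, and where a whole thing is asked for, a point or a joint stands for the part that bears it (a point fixed in the world has none). Each returns a list of dicts, best first, with "conf" (0 to 1); they miss things now and then, are a little off and sometimes report something else, mostly with a low value. They report only what shows in the picture. A call takes as long as a camera call.
- env.search_frame(camera, thing): "rect" ([centre column, centre row, width, height] in pixels, round what is visible of it).
- env.landmark_of(camera, thing): "centre" ([column, row] in pixels: a listed point, or the origin of a listed thing).
The state is a dict: "clock": time; "qpos": joint angles; "qd": joint speeds; "effort": joint torques, N m; "position": TCP position; "tool_rot": TCP orientation; "contact_force": force on the tool from outside, world axes, zero at the start; "moment": the same for the moment, N m; "width": opening from 0.0 (shut) to 1.0 (fully open); "grasp_force": force on a finger pad.
Only numpy, scipy, OpenCV 4.12 (cv2) and the standard library are available. Lean on these libraries where they do the work, as an engineer would, in place of code of your own. Each camera call takes 0.05 s, during which the arm holds its last target. There are 200 camera calls.

## Working session

There is one attempt and no reset: what is moved stays moved. The work goes in short steps, Python scripts to look and compute and a shell command to move; the robot and the scene stay as the last step left them, time stands still between calls to the robot, and variables do not carry over. Pictures are saved under pics/ and viewed, at most 10 in all, crops included, and the job is handed in when it is done.

```bash
ls; mkdir -p pics
cat > h.py <<'E'
from bench import env
import numpy as np, cv2
def px2w(cam,u,v,depth=None,z=None,cm=None):
    c=cm or env.camera_model(cam); K=np.array(c["intrinsics"]);T=np.array(c["pose"])
    r=np.linalg.inv(K)@np.array([u,v,1.0])
    if depth is not None: return T[:3,:3]@(r*depth)+T[:3,3]
    d=T[:3,:3]@r; o=T[:3,3]; return o+d*(z-o[2])/d[2]
E
python3 - <<'E'
from h import *
s=env.observe(); print(s)
ims=[]
for c in ["side","top"]:
    im,d=env.grab_frame(c); np.save(c+"_d.npy",d); ims.append(im)
    cv2.imwrite(f"pics/{c}0.png",im[:,:,::-1])
    for t in ["stand","guide","knob","shelf","spice_jar","jam_jar","tub","tin"]:
        L=env.landmark_of(c,t)[:2]
        for l in L:
            u,v=l["centre"]; 
            zz={"guide":110,"knob":142,"shelf":110}.get(t,0)
            print(c,t,round(l["conf"],2),np.round([u,v]),px2w(c,u,v,z=zz).round(1))
cv2.imwrite("pics/a.png",cv2.resize(np.hstack(ims),(800,300))[:,:,::-1])
E
```

```text
pics
{'clock': 0.0, 'qpos': array([ 1.12159626e+00,  2.77147472e-01, -2.79060346e-02,  1.26802154e+00,
       -1.80390623e-05,  1.46738062e+00]), 'qd': array([ 0.00088208, -0.00199012,  0.00089215,  0.00097981,  0.00133809,
       -0.00180674]), 'effort': array([-7.13631089e-04, -4.45511699e+01,  2.95201027e+01,  1.61450368e-02,
       -1.54981417e-04,  1.29616211e-06]), 'position': array([211.67782338, 587.63161686, 403.53843822]), 'tool_rot': array([ 1.72032006e-01,  9.85090702e-01, -1.09860285e-03, -3.02145945e-04]), 'contact_force': array([-1.98625667, -0.2805766 , -0.16069007]), 'moment': array([ 0.06584627,  0.04616649, -0.0202225 ]), 'grasp_force': 0.0, 'width': 0.9979045414354868}
side stand 0.79 [290. 321.] [ 553.3 -330.2    0. ]
side guide 0.57 [292. 284.] [ 556.4 -323.4  110. ]
side knob 0.95 [292. 272.] [ 555.1 -322.9  142. ]
side knob 0.3 [225. 164.] [541.1  73.8 142. ]
side shelf 0.57 [278. 251.] [ 564.5 -236.9  110. ]
side spice_jar 0.88 [222. 204.] [523.5  86.3   0. ]
side jam_jar 0.73 [242. 241.] [534.2 -76.1   0. ]
side tub 0.87 [225. 164.] [591.1 289.4   0. ]
side tin 0.87 [258. 164.] [695.7 252.4   0. ]
top stand 0.84 [368. 208.] [ 551.6 -333.1    0. ]
top guide 0.63 [376. 202.] [ 556.1 -325.4  110. ]
top guide 0.59 [281. 218.] [521.5 -77.4 110. ]
top knob 0.83 [381. 202.] [ 553.7 -330.3  142. ]
top knob 0.67 [345. 196.] [ 570.7 -239.5  142. ]
top shelf 0.68 [347. 198.] [ 570.8 -250.8  110. ]
top spice_jar 0.75 [226. 226.] [510.1  77.6   0. ]
top jam_jar 0.6 [282. 219.] [526.9 -84.    0. ]
top tub 0.79 [161. 200.] [591.2 263.1   0. ]
top tin 0.81 [169. 164.] [698.4 241.9   0. ]
top tin 0.31 [379. 198.] [ 581.4 -367.4    0. ]
```

View pics/a.png

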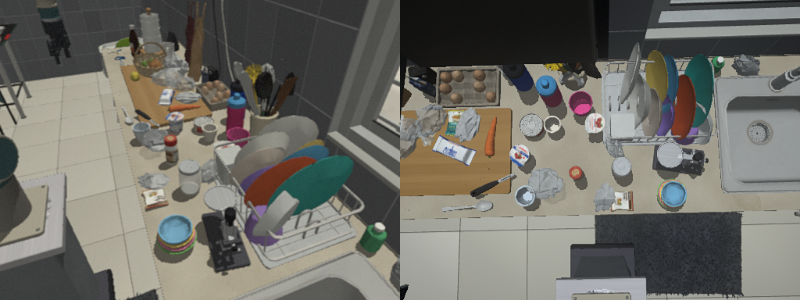

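The side view shows the stand (shelf at about 217,198, knob at 230,213) between the dish rack and the stacked bowls. The spice jar is at about (171,150) and the jam jar at about (189,177). Next I need heights around the stand.

Run:
```python
from h import *
c=env.camera_model("top");K=np.array(c["intrinsics"]);T=np.array(c["pose"]);print(T.round(2).tolist(),K[0,0])
d=np.load("top_d.npy");v,u=np.mgrid[:384,:512]
P=np.stack([(u-K[0,2])/K[0,0]*d,(v-K[1,2])/K[1,1]*d,d],-1)@T[:3,:3].T+T[:3,3]
np.save("P.npy",P)
ok=d>0
def hm(x0,x1,y0,y1,st):
    print("y:",list(range(y1,y0,-st)))
    for x in range(x1,x0,-st):
        row=[]
        for y in range(y1,y0,-st):
            m=ok&(P[...,0]<x)&(P[...,0]>=x-st)&(P[...,1]<y)&(P[...,1]>=y-st)
            row.append("%4d"%P[m][:,2].max() if m.any() else "   .")
        print(x,"".join(row))
hm(420,700,-450,-180,15)
hm(420,640,-160,160,20)
a=cv2.imread("pics/top0.png")[130:280,200:460];b=cv2.imread("pics/side0.png")[180:360,180:400]
cv2.imwrite("pics/b.png",np.hstack([cv2.resize(a,(400,300),interpolation=2),cv2.resize(b,(367,300),interpolation=2)]))
```

```text
[[-0.03, -0.99, 0.14, 442.27], [-1.0, 0.03, 0.01, -24.21], [-0.02, -0.14, -0.99, 1205.57], [0.0, 0.0, 0.0, 1.0]] 419.3251989567582
y: [-180, -195, -210, -225, -240, -255, -270, -285, -300, -315, -330, -345, -360, -375, -390, -405, -420, -435]
700   90 201 189  79 177 158  76 127 238   . 190 240 179   .   . 117   .   3
685   87 198 176  79 173 151  79 127 233   . 209 223 187 165   . 116   0   3
670   92 185 162 156 168  61  92 218 227 117 204 192 187 163   . 118   2   7
655  131 182  89 156 152  15 100 216 212  98 100  93 188 164 118 115   5   9
640  161 159 117 140 117 118 129 194 118 119 116 118 177 125 118 112   6   6
625  119  15 111 115 114 116 138 167  64  75  52  79 165   5   3  14   4   8
610    3 118 115 116 113 116 114   .  15  15  15  97 139  12   4   4   4   6
595    5 115 116 115 114 114 113 115  16  87  84   .  14  15   8   4   5   9
580    3 115 114 114 115 114 114 117 114 157 156   .  89   .   6   3   5   8
565    4 115 115 113 114 113 114 112 115 158 159  86  88  86   4   5   5   9
550    4 110 115 113 117 114 116  13  87 159 156  88  88  84   6   4   5   7
535    3  
[... 745 characters left out ...]
18 116 118
620    5   4   4   3   5   5   3   6   4  59  91  87  61   5   5   6
600    4   6   3   3   6   5   4   5   5   5  72  78  60   4   3   4
580    5   5   3   5   4   4   4   5   5   3  37 104 104 103   5   5
560    3   5   5   4 108   4   5   3   5   4 106 107 105 106   6   6
540   48   6   4 109 109 113   6   4   4   4 104 105 104 106   4   3
520   58  33   7 110 109 108   3   3   5   4  99 104 104 102   4   5
500   55  48   4   5 109   3   4   3  22  23   5   4   5   4   5   6
480   55  40   5   3   3   7   5  24  32  33  28   6   5   3   7   5
460   46  27   4   3   5   3   5  29  38  39  37  16  17  13   9   5
440   45   5   4   3   6   6   6  31  47  47  35  18  20  19  14   4
```

View pics/b.png

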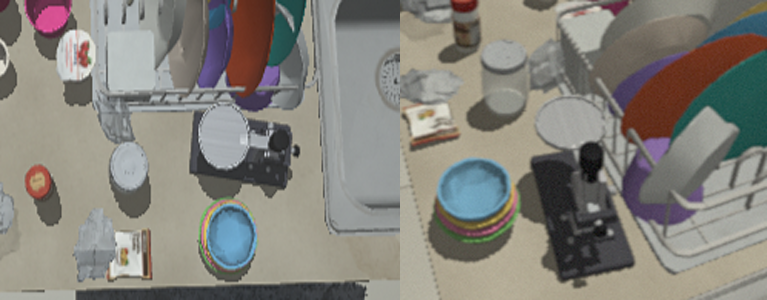

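The crops show the knob beside the shelf, at about (278,140) in the left one. Nothing tall stands near it except the rack at x above 625, so gripping from above with the present yaw is clear. Next come the exact centres.

```bash
cat >> h.py <<'E'
from scipy.spatial.transform import Rotation as Ro
def delta(p):
    s=env.observe(); R=Ro.from_quat(s["tool_rot"]).as_matrix(); return R.T@(np.array(p)-s["position"])
E
python3 - <<'E'
from h import *
P=np.load("P.npy")
def box(x0,x1,y0,y1,z0,z1):
    q=P[(P[...,0]>x0)&(P[...,0]<x1)&(P[...,1]>y0)&(P[...,1]<y1)&(P[...,2]>z0)&(P[...,2]<z1)]
    return q
def f(n,q):
    c,r=cv2.minEnclosingCircle(q[:,:2].astype(np.float32)); print(n,len(q),q.mean(0).round(1),np.round(c,1),round(r,1),np.median(q[:,2]).round(1))
f("knob",box(530,600,-360,-300,145,170))
f("shelf",box(515,623,-292,-195,106,121))
f("jar",box(490,570,40,125,95,120))
f("table",box(520,620,-20,20,-10,10))
k=box(530,600,-360,-300,145,170).mean(0)
print(delta([k[0],k[1],142+155+70]), k)
E
```

```text
knob 101 [ 558.1 -328.9  154.3] [ 559.  -330.2] 14.1 154.5
shelf 892 [ 571.9 -247.3  110.8] [ 579.8 -248.4] 52.5 110.7
jar 225 [520.7  71.9 105.9] [521.1  72.4] 22.3 106.0
table 478 [ 5.694e+02 -1.000e-01 -2.000e-01] [569.6  -1.4] 52.4 -0.2
[-636.48267172 -745.27631391   37.71645488] [ 558.05178747 -328.89573159  154.2534026 ]
```

```bash
python3 -m inch '-20 -24 0 0 0 0;-55 -65 0 0 0 0;-95 -111 0 0 0 0;-135 -158 5 0 0 0;-175 -205 5 0 0 0;-215 -252 10 0 0 0;-255 -299 10 0 0 0;-295 -345 15 0 0 0;-335 -392 15 0 0 0;-375 -439 20 0 0 0;-415 -486 20 0 0 0;-455 -533 25 0 0 0;-495 -580 25 0 0 0;-535 -626 30 0 0 0;-570 -667 30 0 0 0;-600 -702 33 0 0 0;-622 -728 36 0 0 0;-636 -745 38 0 0 0;-636 -745 38 0 0 0;-636 -745 38 0 0 0' 1.0 40
python3 - <<'E'
from h import *
s=env.observe();print(s["clock"],s["position"],s["tool_rot"],s["contact_force"],s["qpos"])
cm=env.camera_model("wrist");im,d=env.grab_frame("wrist");cv2.imwrite("pics/w1.png",im[:,:,::-1])
K=np.array(cm["intrinsics"]);T=np.array(cm["pose"]);v,u=np.mgrid[:384,:512]
P=np.stack([(u-K[0,2])/K[0,0]*d,(v-K[1,2])/K[1,1]*d,d],-1)@T[:3,:3].T+T[:3,3]
m=(d>0)&(np.hypot(P[...,0]-558,P[...,1]+329)<30)&(P[...,2]>146)&(P[...,2]<162);q=P[m]
print(len(q),q.mean(0),cv2.minEnclosingCircle(q[:,:2].astype(np.float32)) if len(q) else 0)
m=(d>0)&(np.hypot(P[...,0]-571,P[...,1]+245)<65)&(P[...,2]>106)&(P[...,2]<118);q=P[m]
if len(q): print(len(q),q.mean(0),cv2.minEnclosingCircle(q[:,:2].astype(np.float32)))
E
```

```text
clock: 3.4
position: [557.4, -327.6, 366.7]
tool_rot: [0.172, 0.985, 0.0, -0.0]
contact_force: [-0.6, 1.3, -0.0]
width: 1.002
grasp_force: 0.0
3.4 [ 557.3920115  -327.5551132   366.71384914] [ 1.71738866e-01  9.85142333e-01  3.93879839e-04 -4.36739992e-04] [-0.55220281  1.28777396 -0.00563082] [-6.31284898e-01  3.35183472e-01 -2.81148508e-02  1.20862999e+00
  3.19576944e-04 -2.86096041e-01]
1350 [ 555.11285945 -328.24926191  153.87382574] ((556.47705078125, -328.7816162109375), 14.008767127990723)
11271 [ 571.1715684  -246.63966205  110.312353  ] ((583.1309204101562, -254.466552734375), 60.9030876159668)
```

View pics/w1.png

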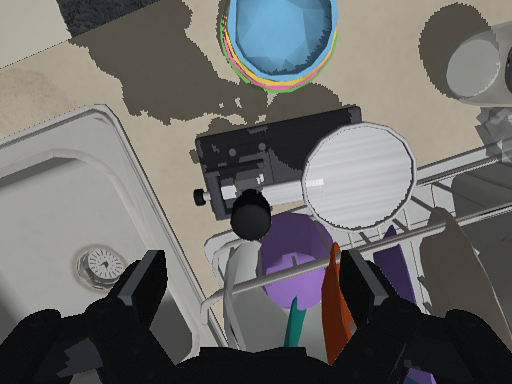

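The wrist view shows the knob at (250,215) and the shelf at (358,176), with clear space for the fingers. The knob measures about (557,-329), 14 mm radius and top at 154, which agrees with the top camera. Descending and gripping.

```bash
python3 -m inch '-0.5 -1.3 15 0 0 0;-0.5 -1.3 35 0 0 0;-0.5 -1.3 52 0 0 0;-0.5 -1.3 64 0 0 0;-0.5 -1.3 70 0 0 0;-0.5 -1.3 70 0 0 0'; python3 -m inch '0 0 0 0 0 0;0 0 0 0 0 0;0 0 0 0 0 0;0 0 0 0 0 0;0 0 0 0 0 0;0 0 0 0 0 0;0 0 0 0 0 0;0 0 0 0 0 0' 0.0 60
```

```text
clock: 4.2
position: [557.6, -329.8, 296.3]
tool_rot: [0.172, 0.985, 0.0, -0.0]
contact_force: [0.1, -0.1, 0.3]
width: 1.001
grasp_force: 0.0
clock: 5.2
position: [558.0, -329.4, 297.5]
tool_rot: [0.172, 0.985, 0.001, 0.001]
contact_force: [-0.2, 4.0, 6.6]
width: 0.311
grasp_force: 59.3
```

```bash
f(){ grep -E 'posi|contact' | tr '\n' ' '; echo; }
python3 -m inch '0 0 -2 0 0 0;0 0 -3 0 0 0'|f; python3 -m inch '0 0 -2 0 0 0;0 0 -2 0 0 0'|f
python3 -m inch '0 0 -1 0 0 0'|f; python3 -m inch '0 0 -1 0 0 0'|f; python3 -m inch '0 0 -1 0 0 0'|f; python3 -m inch '0 0 -1 0 0 0'|f; python3 -m inch '0 0 -1 0 0 0'|f; python3 -m inch '0 0 -1 0 0 0'|f; python3 -m inch '0 0 -1 0 0 0'|f; python3 -m inch '0 0 -1 0 0 0'|f; python3 -m inch '0 0 -1 0 0 0'|f; python3 -m inch '0 0 -1 0 0 0'|f; python3 -m inch '0 0 -1 0 0 0'|f; python3 -m inch '0 0 -1 0 0 0'|f; python3 -m inch '0 0 -1 0 0 0'|f; python3 -m inch '0 0 -1 0 0 0'|f; python3 -m inch '0 0 -1 0 0 0'|f
```

```text
position: [558.1, -329.4, 298.7] contact_force: [4.9, 3.5, -2.1] 
position: [558.1, -329.4, 300.7] contact_force: [4.4, 2.8, -2.5] 
position: [558.1, -329.4, 301.5] contact_force: [3.9, 3.7, -3.6] 
position: [558.1, -329.4, 302.4] contact_force: [4.2, 3.1, -2.8] 
position: [558.1, -329.4, 303.5] contact_force: [3.9, 4.2, -4.3] 
position: [558.1, -329.4, 304.5] contact_force: [4.5, 2.2, -3.1] 
position: [558.1, -329.4, 305.5] contact_force: [3.9, 3.0, -3.8] 
position: [558.1, -329.4, 306.5] contact_force: [3.9, 2.8, -3.7] 
position: [558.1, -329.4, 307.5] contact_force: [4.3, 3.9, -4.1] 
position: [558.1, -329.4, 308.4] contact_force: [5.4, 2.3, -4.2] 
position: [558.1, -329.4, 309.5] contact_force: [5.4, 3.5, -3.8] 
position: [558.1, -329.4, 310.5] contact_force: [4.1, 3.2, -4.3] 
position: [558.1, -329.5, 311.0] contact_force: [6.3, 2.0, -8.5] 
position: [558.1, -329.5, 311.2] contact_force: [6.8, 1.8, -11.0] 
position: [558.1, -329.5, 311.4] contact_force: [7.8, 0.8, -15.0] 
position: [558.2, -329.5, 312.4] contact_force: [9.0, 1.5, -13.1] 
position: [558.2, -329.5, 313.1] contact_force: [8.7, -0.4, -14.7]
```

```bash
f(){ grep -E 'posi|contact' | tr '\n' ' '; echo; }
python3 -m inch '0 0 -1 0 0 0'|f; python3 -m inch '0 0 -1 0 0 0'|f; python3 -m inch '0 0 -1 0 0 0'|f; python3 -m inch '0 0 -1 0 0 0'|f; python3 -m inch '0 0 -1 0 0 0'|f; python3 -m inch '0 0 -1 0 0 0'|f; python3 -m inch '0 0 -1 0 0 0'|f; python3 -m inch '0 0 -1 0 0 0'|f; python3 -m inch '0 0 -1 0 0 0'|f; python3 -m inch '0 0 -1 0 0 0'|f; python3 -m inch '0 0 -1 0 0 0'|f; python3 -m inch '0 0 -1 0 0 0'|f
```

```text
position: [558.2, -329.5, 313.8] contact_force: [7.6, 1.7, -7.6] 
position: [558.2, -329.5, 315.6] contact_force: [6.2, 2.4, -4.3] 
position: [558.2, -329.5, 317.9] contact_force: [4.3, 3.1, -4.3] 
position: [558.1, -329.5, 319.3] contact_force: [4.4, 3.0, -3.7] 
position: [558.1, -329.5, 319.9] contact_force: [5.4, 2.5, -8.3] 
position: [558.1, -329.5, 320.2] contact_force: [6.7, -0.1, -11.4] 
position: [558.2, -329.5, 320.4] contact_force: [8.0, 0.3, -14.9] 
position: [558.2, -329.5, 320.9] contact_force: [9.3, 0.2, -14.4] 
position: [558.2, -329.5, 322.7] contact_force: [7.0, 2.6, -8.4] 
position: [558.2, -329.5, 324.0] contact_force: [6.3, 2.4, -8.1] 
position: [558.1, -329.5, 325.8] contact_force: [4.4, 3.8, -3.1] 
position: [558.1, -329.5, 327.3] contact_force: [4.2, 3.3, -4.0]
```

```bash
f(){ grep -E 'posi|contact' | tr '\n' ' '; echo; }
python3 -m inch '0 0 -1 0 0 0'|f; python3 -m inch '0 0 -1 0 0 0'|f; python3 -m inch '0 0 -1 0 0 0'|f; python3 -m inch '0 0 -1 0 0 0'|f; python3 -m inch '0 0 -1 0 0 0'|f; python3 -m inch '0 0 -1 0 0 0'|f; python3 -m inch '0 0 -1 0 0 0'|f; python3 -m inch '0 0 -1 0 0 0'|f; python3 -m inch '0 0 -1 0 0 0'|f; python3 -m inch '0 0 -1 0 0 0'|f
```

```text
position: [558.1, -329.5, 328.4] contact_force: [4.5, 3.0, -3.4] 
position: [558.1, -329.5, 329.0] contact_force: [6.4, 2.1, -7.7] 
position: [558.1, -329.5, 329.2] contact_force: [7.8, 2.1, -10.6] 
position: [558.2, -329.5, 329.4] contact_force: [8.1, 0.6, -14.3] 
position: [558.2, -329.5, 330.2] contact_force: [6.6, 2.0, -12.5] 
position: [558.2, -329.5, 331.1] contact_force: [8.4, 0.0, -14.7] 
position: [558.2, -329.6, 332.0] contact_force: [7.4, 1.7, -10.5] 
position: [558.2, -329.5, 334.0] contact_force: [5.5, 1.2, -4.4] 
position: [558.2, -329.5, 336.0] contact_force: [4.1, 3.0, -3.3] 
position: [558.1, -329.5, 337.3] contact_force: [4.7, 2.8, -3.9]
```

```bash
f(){ grep -E 'posi|contact' | tr '\n' ' '; echo; }
python3 -m inch '0 0 -1 0 0 0'|f; python3 -m inch '0 0 -1 0 0 0'|f; python3 -m inch '0 0 -1 0 0 0'|f; python3 -m inch '0 0 -1 0 0 0'|f; python3 -m inch '0 0 -1 0 0 0'|f; python3 -m inch '0 0 -1 0 0 0'|f; python3 -m inch '0 0 -0.5 0 0 0'|f
```

```text
position: [558.1, -329.5, 338.0] contact_force: [5.7, 2.5, -7.6] 
position: [558.2, -329.5, 338.2] contact_force: [7.3, 1.0, -10.6] 
position: [558.2, -329.5, 338.4] contact_force: [7.1, 0.2, -13.8] 
position: [558.2, -329.6, 339.1] contact_force: [7.0, 1.8, -10.2] 
position: [558.2, -329.5, 340.5] contact_force: [6.6, 1.8, -8.6] 
position: [558.2, -329.6, 341.9] contact_force: [5.2, 2.5, -8.9] 
position: [558.2, -329.5, 343.2] contact_force: [4.5, 3.4, -3.2]
```

```bash
f(){ grep -E 'posi|contact' | tr '\n' ' '; echo; }
python3 -m inch '0 0 0 0 0 0;0 0 0 0 0 0'|f; python3 -m inch '0 0 0.5 0 0 0;0 0 0.5 0 0 0'|f; python3 -m inch '0 0 0.5 0 0 0;0 0 0.5 0 0 0'|f;  python3 -m inch '0 0 0.5 0 0 0;0 0 0.5 0 0 0'|f
```

```text
position: [558.1, -329.5, 343.8] contact_force: [3.9, 3.2, -3.4] 
position: [558.1, -329.5, 343.4] contact_force: [5.0, 2.5, -2.9] 
position: [558.1, -329.5, 343.2] contact_force: [3.9, 4.0, -1.8] 
position: [558.1, -329.4, 343.1] contact_force: [3.8, 4.8, 0.3]
```

```bash
f(){ grep -E 'posi|contact|grasp|width' | tr '\n' ' '; echo; }
python3 -m inch '0 0 0.3 0 0 0;0 0 0.3 0 0 0' - 20|f; python3 -m inch '0 0 0 0 0 0;0 0 0 0 0 0;0 0 0 0 0 0;0 0 0 0 0 0' 0.6|f; python3 -m inch '0 0 -10 0 0 0;0 0 -30 0 0 0;0 0 -60 0 0 0;0 0 -100 0 0 0;0 0 -110 0 0 0;0 0 -110 0 0 0' 1.0
python3 - <<'E'
from h import *
def cloud(c):
    cm=env.camera_model(c);im,d=env.grab_frame(c);cv2.imwrite(f"pics/{c}2.png",im[:,:,::-1])
    K=np.array(cm["intrinsics"]);T=np.array(cm["pose"]);v,u=np.mgrid[:384,:512]
    P=np.stack([(u-K[0,2])/K[0,0]*d,(v-K[1,2])/K[1,1]*d,d],-1)@T[:3,:3].T+T[:3,3]
    return P[d>0]
for c in ["wrist","top"]:
    P=cloud(c)
    q=P[(np.hypot(P[:,0]-557,P[:,1]+329)<18)&(P[:,2]>185)&(P[:,2]<215)]
    if len(q):print(c,"knob",len(q),np.median(q,0).round(1),np.round(cv2.minEnclosingCircle(q[:,:2].astype(np.float32))[0],1))
    q=P[(np.hypot(P[:,0]-571,P[:,1]+245)<55)&(P[:,2]>145)&(P[:,2]<168)]
    if len(q):
        c_,r=cv2.minEnclosingCircle(q[:,:2].astype(np.float32));print(c,"shelf",len(q),q.mean(0).round(1),np.median(q[:,2]),c_,r)
P=cloud("top");q=P[(abs(P[:,0]-521)<40)&(abs(P[:,1]-72)<40)&(P[:,2]>95)&(P[:,2]<115)];print("jar",q.mean(0))
print(delta([521.5,72.5,380]),delta([521.5,72.5,230]))
E
```

```text
position: [558.1, -329.5, 343.1] contact_force: [3.1, 4.4, 1.7] width: 0.31 grasp_force: 61.4 
position: [557.6, -330.1, 343.4] contact_force: [0.4, 0.6, 0.2] width: 0.599 grasp_force: 0.0 
clock: 13.7
position: [557.8, -330.0, 454.5]
tool_rot: [0.172, 0.985, -0.001, 0.001]
contact_force: [-0.5, -0.3, -0.8]
width: 1.004
grasp_force: 0.0
wrist knob 1008 [ 554.5 -328.2  199.8] [ 556.6 -328.7]
wrist shelf 7693 [ 568.2 -245.5  155.7] 155.48234186575206 (569.0782470703125, -249.99195861816406) 49.88062286376953
top knob 124 [ 558.9 -328.5  199.9] [ 558.5 -330.3]
top shelf 1010 [ 571.5 -247.8  156.2] 156.16403840318208 (569.4405517578125, -250.78900146484375) 48.965370178222656
jar [520.64871222  71.86105549 105.84619275]
[169.80778322 366.11444783  72.3529553 ] [169.3528515  365.98322721 222.35220803]
```

View pics/wrist2.png

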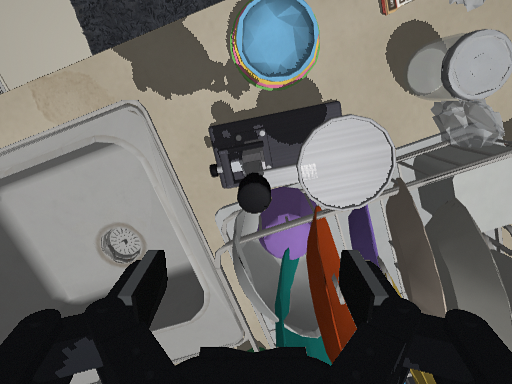

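The column now rests on notch 4. Knob top is at 200 and the shelf at 155.6, both up 45.6 mm, and the wrist view shows the knob at (254,193) and a clear shelf at (346,162). Next is the jar.

```bash
python3 -m inch '10 22 0 0 0 0;30 66 10 0 0 0;55 119 25 0 0 0;80 173 40 0 0 0;105 226 55 0 0 0;130 280 65 0 0 0;150 323 70 0 0 0;164 354 72 0 0 0;169 365 72 0 0 0;169 365 72 0 0 0;169 365 72 0 0 0' 1.0
python3 - <<'E'
from h import *
s=env.observe()
cm=env.camera_model("wrist");im,d=env.grab_frame("wrist");cv2.imwrite("pics/w3.png",im[:,:,::-1])
K=np.array(cm["intrinsics"]);T=np.array(cm["pose"]);v,u=np.mgrid[:384,:512]
P=np.stack([(u-K[0,2])/K[0,0]*d,(v-K[1,2])/K[1,1]*d,d],-1)@T[:3,:3].T+T[:3,3]
q=P[(d>0)&(abs(P[...,0]-521)<40)&(abs(P[...,1]-72)<40)&(P[...,2]>98)&(P[...,2]<115)]
print(len(q),q.mean(0),cv2.minEnclosingCircle(q[:,:2].astype(np.float32)))
print(delta([521,72.3,223]))
E
```

```text
clock: 15.22
position: [522.5, 70.1, 381.4]
tool_rot: [0.172, 0.985, -0.0, 0.0]
contact_force: [-0.1, 0.0, 0.9]
width: 1.005
grasp_force: 0.0
2032 [517.16599582  74.80151169 105.78956398] ((518.347900390625, 74.3628158569336), 22.027536392211914)
[  2.30523699   1.74499659 158.42329037]
```

View pics/w3.png

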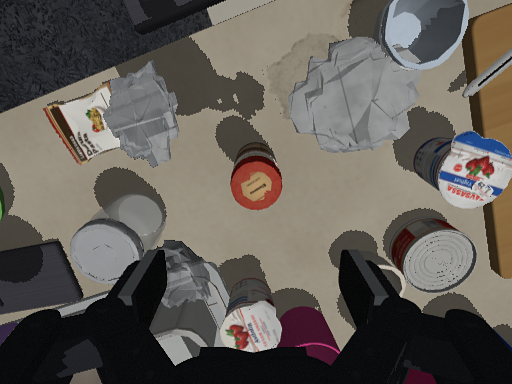

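The spice jar's red cap is at (256,183), with clear space on both sides in the closing direction. Descending and gripping.

```bash
python3 -m inch '4 2.3 15 0 0 0;4 2.3 45 0 0 0;4 2.3 85 0 0 0;4 2.3 120 0 0 0;4 2.3 145 0 0 0;4 2.3 156 0 0 0;4 2.3 158 0 0 0;4 2.3 158 0 0 0' | tail -5;  python3 -m inch '0 0 0 0 0 0;0 0 0 0 0 0;0 0 0 0 0 0;0 0 0 0 0 0;0 0 0 0 0 0;0 0 0 0 0 0;0 0 0 0 0 0' 0.0 40; python3 -m inch '0 0 -5 0 0 0;0 0 -20 0 0 0;0 0 -50 0 0 0;0 0 -90 0 0 0;0 0 -135 0 0 0;0 0 -180 0 0 0;0 0 -205 0 0 0;0 0 -215 0 0 0;0 0 -215 0 0 0'
python3 - <<'E'
from h import *
print(delta([570.8,-245.5,439]))
E
```

```text
position: [520.0, 74.2, 224.1]
tool_rot: [0.172, 0.985, 0.0, 0.001]
contact_force: [0.6, 0.3, -0.5]
width: 1.002
grasp_force: 0.0
clock: 17.15
position: [519.9, 74.3, 224.3]
tool_rot: [0.172, 0.985, 0.0, 0.001]
contact_force: [-0.5, -0.8, 5.5]
width: 0.508
grasp_force: 40.0
clock: 18.27
position: [519.4, 74.3, 438.7]
tool_rot: [0.172, 0.985, 0.0, 0.0]
contact_force: [-0.1, -0.1, -2.3]
width: 0.507
grasp_force: 40.4
[-1.56794497e+02 -2.83480668e+02 -2.74823341e-01]
```

```bash
python3 -m inch '-6 -11 0 0 0 0;-17 -31 0 0 0 0;-33 -60 0 0 0 0;-50 -90 0 0 0 0;-67 -121 0 0 0 0;-84 -152 0 0 0 0;-101 -183 0 0 0 0;-118 -213 0 0 0 0;-132 -239 0 0 0 0;-144 -260 0 0 0 0;-152 -275 0 0 0 0;-157 -283 0 0 0 0;-157 -283 0 0 0 0;-157 -283 0 0 0 0;-157 -283 0 0 0 0'
python3 - <<'E'
from h import *
print(delta([570.8,-245.5,384]))
im,d=env.grab_frame("side");cv2.imwrite("pics/s3.png",cv2.resize(im[170:330,190:390],(600,480))[:,:,::-1])
E
```

```text
clock: 20.15
position: [571.2, -244.3, 438.6]
tool_rot: [0.172, 0.985, 0.0, 0.0]
contact_force: [0.5, 0.2, -2.4]
width: 0.507
grasp_force: 40.5
[-5.91949468e-04 -1.23458695e+00  5.46010746e+01]
```

View pics/s3.png

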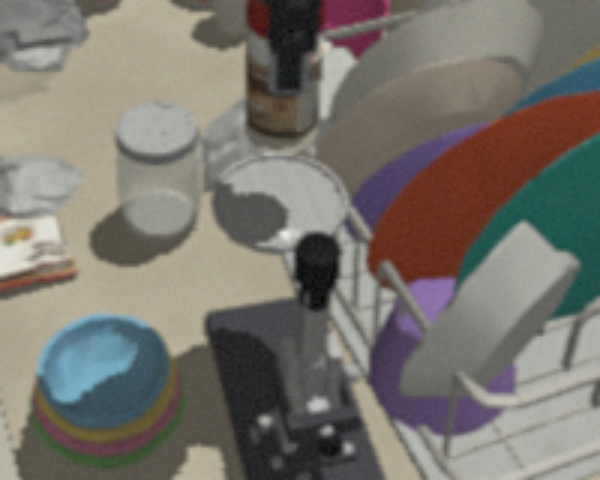

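The jar hangs upright at (284,80), above the raised shelf at (282,200). Lowering it gently.

```bash
f(){ grep -E 'posi|contact' | tr '\n' ' '; echo; }
python3 -m inch '0 -1.2 5 0 0 0;0 -1.2 15 0 0 0;0 -1.2 28 0 0 0;0 -1.2 40 0 0 0;0 -1.2 49 0 0 0;0 -1.2 54 0 0 0;0 -1.2 54.5 0 0 0;0 -1.2 54.5 0 0 0'|f
python3 -m inch '0 0 0.7 0 0 0;0 0 0.7 0 0 0'|f; python3 -m inch '0 0 0.7 0 0 0;0 0 0.7 0 0 0'|f; python3 -m inch '0 0 0.7 0 0 0;0 0 0.7 0 0 0'|f; python3 -m inch '0 0 0.7 0 0 0;0 0 0.7 0 0 0'|f; python3 -m inch '0 0 0.7 0 0 0;0 0 0.7 0 0 0'|f
```

```text
position: [571.0, -246.4, 384.3] contact_force: [0.0, -0.3, -1.4] 
position: [570.9, -246.3, 383.5] contact_force: [0.5, 0.2, -2.1] 
position: [570.8, -246.2, 382.5] contact_force: [-1.0, -0.0, -1.5] 
position: [570.8, -246.2, 381.7] contact_force: [-0.3, 0.1, -1.0] 
position: [570.8, -246.3, 381.0] contact_force: [-1.3, 0.2, -2.9] 
position: [570.8, -246.2, 380.3] contact_force: [0.4, -0.3, -1.3]
```

```bash
f(){ grep -E 'posi|contact' | tr '\n' ' '; echo; }
python3 -m inch '0 0 0.5 0 0 0;0 0 0.5 0 0 0'|f; python3 -m inch '0 0 0.5 0 0 0;0 0 0.5 0 0 0'|f; python3 -m inch '0 0 0.5 0 0 0;0 0 0.5 0 0 0'|f
```

```text
position: [570.8, -246.3, 379.9] contact_force: [-0.2, 0.1, -0.9] 
position: [570.8, -246.3, 379.8] contact_force: [-0.7, -0.3, 0.6] 
position: [570.8, -246.3, 379.7] contact_force: [-2.2, 1.4, 4.7]
```

```bash
f(){ grep -E 'posi|contact|width' | tr '\n' ' '; echo; }
python3 -m inch '0 0 -0.4 0 0 0;0 0 -0.4 0 0 0' - 20|f; python3 -m inch '0 0 0 0 0 0;0 0 0 0 0 0;0 0 0 0 0 0;0 0 0 0 0 0' 0.8|f; python3 -m inch '0 0 -5 0 0 0;0 0 -20 0 0 0;0 0 -45 0 0 0;0 0 -80 0 0 0;0 0 -115 0 0 0;0 0 -130 0 0 0;0 0 -130 0 0 0;0 0 -130 0 0 0' |f
python3 - <<'E'
from h import *
cm=env.camera_model("wrist");im,d=env.grab_frame("wrist")
K=np.array(cm["intrinsics"]);T=np.array(cm["pose"]);v,u=np.mgrid[:384,:512]
P=np.stack([(u-K[0,2])/K[0,0]*d,(v-K[1,2])/K[1,1]*d,d],-1)@T[:3,:3].T+T[:3,3]
for n,c,z in [("cap",(571,-246),(250,275)),("knob",(557,-329),(185,215))]:
    q=P[(d>0)&(np.hypot(P[...,0]-c[0],P[...,1]-c[1])<40)&(P[...,2]>z[0])&(P[...,2]<z[1])]
    print(n,len(q),np.median(q,0),q[:,2].std() if len(q) else 0)
im2,_=env.grab_frame("side")
cv2.imwrite("pics/f.png",np.hstack([cv2.resize(im,(400,300)),cv2.resize(im2[150:330,190:390],(333,300))])[:,:,::-1])
E
```

```text
position: [570.9, -246.3, 379.7] contact_force: [-1.6, -0.1, 4.2] width: 0.508 
position: [570.9, -246.3, 379.1] contact_force: [0.1, 0.2, 0.7] width: 0.803 
position: [570.6, -246.2, 507.8] contact_force: [-0.3, 0.1, 0.3] width: 0.793 
cap 2575 [ 567.0999789  -245.18290652  261.38254998] 2.0157114272387253
knob 712 [ 555.30392217 -325.98752176  199.55890766] 3.6346494835427614
```

View pics/f.png

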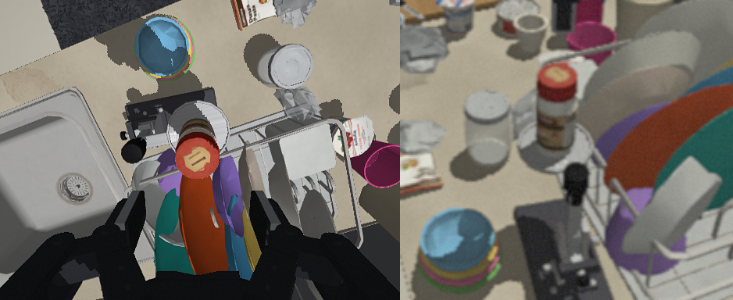

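The jar stands upright and centred on the shelf: its cap is at (198,158) on the left and (556,85) on the right, with the cap top at 261.4 (155.6 + 106). The knob is still at 199.6.

```bash
python3 -c "
from bench import env
print(env.job_done())"
```

```text
the job is handed in; nothing more can be done
None
```

The job is handed in: the column clicked four times and rests on the fourth notch, and the spice jar stands upright in the middle of the shelf with the robot clear of everything; the verdict was not shown.

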